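Find the sound driveline yoke on the knife-edge balance

ROBOT

A 6-joint arm with a two-finger parallel gripper is mounted at the origin on the work surface. World frame = base frame: x ahead of the robot, y to its left, z up, the work surface at z = 0. Lengths are in m, angles in degrees, forces in N, time in s.
With the tool pointing down it reaches from about 0.375 to 0.825 m from the base axis. Payload 5.5 kg.
Tool frame: the origin (TCP) lies midway between the tips of the shut fingers; the grasp point (between the pads) lies 19 mm behind it (manip.grip_point_offset is the distance from the TCP to the grasp point, in m); z points along the fingers, y is the line along which they close (so a half turn about z gives the same grasp; the last joint's range is limited). The gripper opens to 85 mm and grips with 20 to 120 N. Pads are 22 mm wide; open, the fingers measure 114 mm over their backs; the gripper's body (76 mm by 85 mm) begins 54 mm behind the grasp point. The pads swing forward as they close: fully open they stand 13 mm farther back than shut.
Start: joints at [0, 17.962, -2.699, 69.339, 0, 90], TCP at [0.6, -0, 0.231] pointing down, gripper open.
Joint ranges: [-152.73, 152.73], [-39.44, 99.34], [-58.76, 71.6], [-118.89, 123.64], [-81.53, 83.1], [-180, 180]. Speed limits (degrees/s): [136.94, 136.94, 172.46, 180, 180, 180].

INTERFACE

Orientations are given as a 3x3 rotation matrix whose columns are the frame's x, y, z axes.
In Python, from rig import manip, eyes, spotter gives the robot as it stands.
- The arm moves only by the tool arm_command, never from a script. Its argument "deltas" is a list that holds one entry, the list of rows, each a list of 4 numbers: the shift along the world's x, y, z in mm, then the turn about the world's z in rad. A call has 1 to 12 rows; each row shifts and turns the commanded pose from where the row before left it; what a row does not reach is not made up. A row lasts 1/10 s, in which the tool goes at most 50 mm and 8.59 degrees, less where a joint would pass 70% of its speed; a pose out of reach is approached as far as the arm can. A call is refused whole if a number of a shift passes 50 or a number of a turn 0.15, either way. A call with a gripper value outside its range is refused whole. "claw" is the finger opening in mm, from 0 to 85.4, set as the call begins (left out, the last holds). The fingers move at their own pace and stop on an object; the grip force is fixed at half the most. Time passes only in rows, so rows that do not move let the fingers close. It gives the time, the measured TCP pose, the force, the opening and the grip force at its end, in the units of the state.
- manip.get_obs(): the state, without advancing time (a new reading comes with each control period).
- eyes.get_image(name): name is "scene" or "side" or "wrist"; returns a dict with "color" (400x640x3 uint8, blue, green, red), "fx", "fy", "cx", "cy" (pixels), "rvec" (rotation vector, rad) and "tvec" (3), from world to camera coordinates, as OpenCV has them; the wrist camera has in their place "tool_from_camera" (4x4, takes a point from camera to tool coordinates, whose origin is the TCP and whose axes are the flange's). Camera axes: x right, y down, z forward; pixel columns grow to the right and rows downward; lengths in m; the calibration is good to about 2 mm. The wrist camera is an equidistant fisheye: a pixel r from the principal point sees the ray r / f radians off the axis. A picture is of the moment at which its call begins: read the wrist's pose just before it. There is no depth.
- manip.finish_job(): hands the job in; it is judged then, once.
Trained networks look in the newest picture that a camera, given by its name, has taken for a name from the list of things; names that differ only in an ending like _2 or _b are one class to them, and where a whole thing is asked for, a point or a joint stands for the part that bears it (a point fixed in the world has none). Each returns a list of dicts, best first, with "confidence" (0 to 1); they miss things now and then, are a little off and sometimes report something else, mostly with a low value. They report only what shows in the picture. A call takes as long as a camera call. They do not tell look-alikes from the thing itself.
- spotter.trace(camera, query): "mask" (400x640 bool, what is visible of it) and "xy" ([column, row] as shares, 0 to 1, of the picture: columns of its width, rows of its height, amid what is visible of it).
- spotter.pinpoint(camera, query): "xy" ([column, row] as shares, 0 to 1, of the picture: columns of its width, rows of its height: a listed point, or the origin of a listed thing).
The state is a dict: "t": time; "joint_positions": joint angles; "dq": joint speeds; "joint_torque": joint torques, N m; "ee_pos": TCP position; "tcp_rot": TCP orientation; "ft_force": force on the tool from outside, world axes, zero at the start; "torque": the same for the moment, N m; "opening": opening from 0.0 (shut) to 1.0 (fully open); "gripper_force": force on a finger pad.
Only numpy, scipy, OpenCV 4.12 (cv2) and the standard library are available. Lean on these libraries where they do the work, as an engineer would, in place of code of your own. Each camera call takes 0.05 s, during which the arm holds its last target. There are 200 camera calls.

TASK

Only one of the three driveline yokes is balanced; the other two are heavy at one end. Find it on the knife-edge balance, setting yokes down gently, and leave it lying along the beam, its hub centred on the middle line, with the beam steady and level. Lay the two rejects flat in the scrap tray and leave everything else on the bench where it is.

Things in the scene. Friction and masses are not known exactly. Their poses are not given: they have to be found in the camera images.
- yoke_a_mid (a point): centre of a driveline coupling yoke, half-way up (20 mm above its flat underside); x along its length, z up. Dark cast steel, 150 mm long, 0.4 to 0.7 kg: square flat-sided hub in the middle (46 mm long, 36 mm wide, 40 mm high; grip it across the 36 mm), a low arm either side ending in a round eye 36 mm across and 24 mm high. Lies flat on the table, length roughly along world y
- yoke_b_mid (a point): centre of a second yoke, same looks, size and frame as yoke_a_mid. Exactly one of the three yokes has its centre of mass in the middle of its length; in the other two it lies about 10 mm towards one end, which cannot be seen. Which one is sound changes from time to time, and neither name nor place tells it
- yoke_c_mid (a point): centre of a third yoke, same looks, size and frame as yoke_a_mid
- beam_mid (a point): middle of the top face of the knife-edge balance's beam, marked by a dark line across it over the knife edge; y along the beam, x across it, z up (tilts with the beam). Flat aluminium bar 240 mm long, 50 mm wide, top 78 mm above the table; nothing rises above it. A yoke is laid along it, hub over the line; flat top, no stops
- beam (a joint): tilt of the beam, rad: 0 level (as when empty), positive with the end on beam_mid's +y side up; stops at +-0.16. Rocks freely on an edge 8 mm under its top, weak return to level (0.5 Nm/rad), settles in about 1 s. A sound yoke d mm off the line tilts it about 0.013 rad per mm, down on the side it is off to; a flawed one laid in the middle tilts it 0.10 rad or more
- stand: fixed grey stand of the balance, which carries the beam: foot 120 mm (x) by 220 mm (y), knife edge 70 mm above the table; origin at the centre of its underside, y along the level beam. A delicate thing: set down slowly, never with a blow or a hard push
- tray_in (a point): centre of the inner floor (4 mm above the table) of the scrap tray: open grey tray, 220 mm (along its x) by 210 mm (y) outside, walls 4 mm thick, 45 mm high, fixed; both rejects fit side by side, lengths along its y, about 48 mm either side of the middle
- cup: open drinking cup, 72 mm across, 90 mm high, standing on the table; bystander; origin at its underside, to be left where it is
- spray_can: spray can, 58 mm across, about 120 mm high, standing; bystander; origin at its underside, to be left where it is
- grease_jar: squat jar, 60 mm across, 75 mm high, standing; bystander; origin at its underside, to be left where it is
- wrench: spanner lying on the table; bystander; origin at its underside, to be left where it is
- hammer: hammer lying on the table; bystander; origin at its underside, to be left where it is
- brush: brush lying on the table; bystander; origin at its underside, to be left where it is
Mind the look-alikes: they are no part of the job. What is shaped like the part that bears yoke_b_mid but yellow is not meant.

How it is judged:
By the outcome, as a careful person would: the job done as asked, in the order asked, and still so for the second after the job is handed in, with the robot touching nothing.
It also fails if it takes over 72 s, if anything falls off the work surface, if the arm or the gripper's body presses on something with over 40 N, if the wrist force passes 120 N, or if a joint passes its speed limit or range.

## Working session

There is one attempt and no reset: what is moved stays moved. The work goes in short steps, Python scripts to look and compute and a tool call to move; the robot and the scene stay as the last step left them, time stands still between calls to the robot, and variables do not carry over. Pictures are saved under pics/ and viewed, at most 10 in all, crops included, and the job is handed in when it is done.

Besides the shell and the picture viewer there is one more tool, called as a command line: name --argument value ..., lists and objects as JSON in quotes. arm_command: Moves the arm, as the interface text tells. Its arguments: {"type":"object","properties":{"deltas":{"type":"array"},"claw":{"type":"number"}},"required":["deltas"]}

```bash
mkdir -p pics; ls; cat > h.py <<'E'
import numpy as np, cv2
from rig import manip, eyes, spotter
def ray(im,uv):
    R,_=cv2.Rodrigues(np.array(im["rvec"],float)); t=np.array(im["tvec"],float).ravel()
    d=R.T@np.array([(uv[0]-im["cx"])/im["fx"],(uv[1]-im["cy"])/im["fy"],1.])
    return -R.T@t,d
def onz(im,uv,z):
    o,d=ray(im,uv); return o+d*(z-o[2])/d[2]
def px(xy): return np.array([xy[0]*640,xy[1]*400])
def tri(a,ua,b,ub):
    o1,d1=ray(a,ua);o2,d2=ray(b,ub);d1=d1/np.linalg.norm(d1);d2=d2/np.linalg.norm(d2)
    s=np.linalg.lstsq(np.c_[d1,-d2],o2-o1,rcond=None)[0]
    p,q=o1+d1*s[0],o2+d2*s[1]; return (p+q)/2,np.linalg.norm(p-q)
E
python3 - <<'E'
from h import *
np.set_printoptions(precision=3,suppress=True)
Z=dict(yoke_a_mid=.02,beam_mid=.078,tray_in=.004,stand=0,cup=0,spray_can=0,grease_jar=0,wrench=0,hammer=0,brush=0)
for c in("scene","side"):
    im=eyes.get_image(c); cv2.imwrite(f"pics/{c}0.png",im["color"])
    for q,z in Z.items():
        for r in spotter.pinpoint(c,q):
            print(c,q,round(r["confidence"],2),px(r["xy"]).round(0),onz(im,px(r["xy"]),z))
print(manip.get_obs()["t"])
E
```

```text
pics
scene yoke_a_mid 0.77 [413. 209.] [0.406 0.315 0.02 ]
scene beam_mid 0.56 [295. 222.] [ 0.6   -0.009  0.078]
scene tray_in 0.65 [212. 177.] [ 0.449 -0.364  0.004]
scene stand 0.84 [300. 238.] [0.6   0.002 0.   ]
scene cup 0.55 [342. 190.] [0.374 0.076 0.   ]
scene spray_can 0.79 [278. 281.] [ 0.762 -0.01   0.   ]
scene wrench 0.85 [349. 297.] [0.752 0.199 0.   ]
scene hammer 0.78 [205. 253.] [ 0.734 -0.253  0.   ]
scene brush 0.98 [460. 236.] [0.452 0.472 0.   ]
side yoke_a_mid 0.67 [280. 163.] [0.411 0.309 0.02 ]
side yoke_a_mid 0.63 [389. 190.] [0.739 0.156 0.02 ]
side beam_mid 0.85 [349. 220.] [ 0.595 -0.018  0.078]
side tray_in 0.71 [295. 361.] [ 0.442 -0.361  0.004]
side stand 0.91 [347. 238.] [ 0.594 -0.013  0.   ]
side stand 0.35 [295. 141.] [0.46  0.461 0.   ]
side cup 0.94 [268. 220.] [0.377 0.07  0.   ]
side spray_can 0.7 [406. 235.] [ 0.758 -0.009  0.   ]
side grease_jar 0.66 [278. 282.] [ 0.405 -0.15   0.   ]
side wrench 0.71 [394. 188.] [0.763 0.188 0.   ]
side wrench 0.64 [415. 310.] [ 0.73  -0.248  0.   ]
side wrench 0.3 [346. 237.] [ 0.592 -0.006  0.   ]
side hammer 0.63 [414. 309.] [ 0.728 -0.247  0.   ]
side brush 0.87 [293. 139.] [0.454 0.474 0.   ]
1.1
```

View pics/scene0.png

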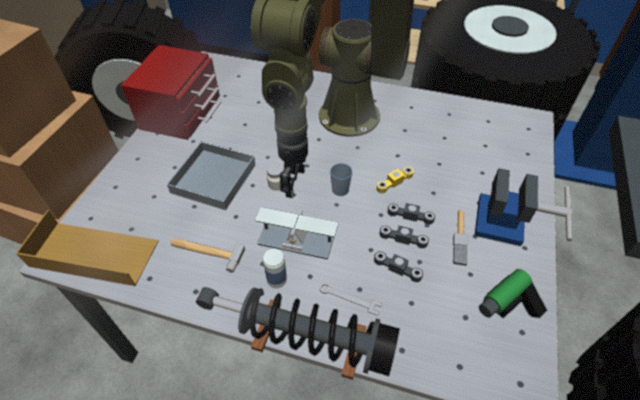

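View pics/side0.png

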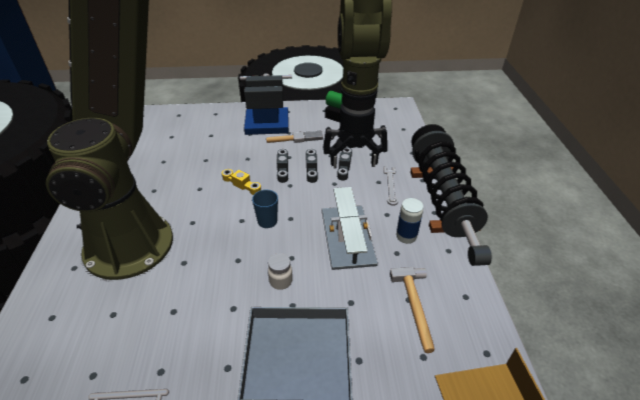

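Scene: dark yokes at about (411,212), (404,236), (398,264). The yellow one at (395,179) is the look-alike and is excluded. The beam is at (297,222) and the tray at (212,175). Next I'll take an enlarged crop with the traces.

```bash
python3 - <<'E'
from h import *
np.set_printoptions(precision=4,suppress=True)
out=[]
for c,(x0,y0,x1,y1) in dict(scene=(360,160,450,290),side=(260,135,370,200)).items():
    im=eyes.get_image(c); col=im["color"].copy()
    for r in spotter.trace(c,"yoke_a_mid"):
        m=r["mask"].astype(np.uint8); n,l,s,ce=cv2.connectedComponentsWithStats(m)
        mu=cv2.moments(m,True)
        print(c,round(r["confidence"],2),m.sum(),px(r["xy"]),onz(im,px(r["xy"]),.018))
        cs,_=cv2.findContours(m,cv2.RETR_EXTERNAL,cv2.CHAIN_APPROX_NONE)
    cr=cv2.resize(col[y0:y1,x0:x1],None,fx=4,fy=4,interpolation=cv2.INTER_CUBIC)
    for r in (spotter.trace(c,"yoke_a_mid")):
        m=cv2.resize(r["mask"][y0:y1,x0:x1].astype(np.uint8),None,fx=4,fy=4,interpolation=0)
        cs,_=cv2.findContours(m,cv2.RETR_EXTERNAL,cv2.CHAIN_APPROX_NONE); cv2.drawContours(cr,cs,-1,(0,0,255),1)
    out.append(cr)
h=max(o.shape[0] for o in out)
cv2.imwrite("pics/crop1.png",np.hstack([cv2.copyMakeBorder(o,0,h-o.shape[0],0,0,0) for o in out]))
E
```

```text
scene 0.97 577 [411.776 213.8  ] [0.4227 0.3138 0.018 ]
side 0.7 382 [281.28 162.6 ] [0.4144 0.3145 0.018 ]
```

View pics/crop1.png

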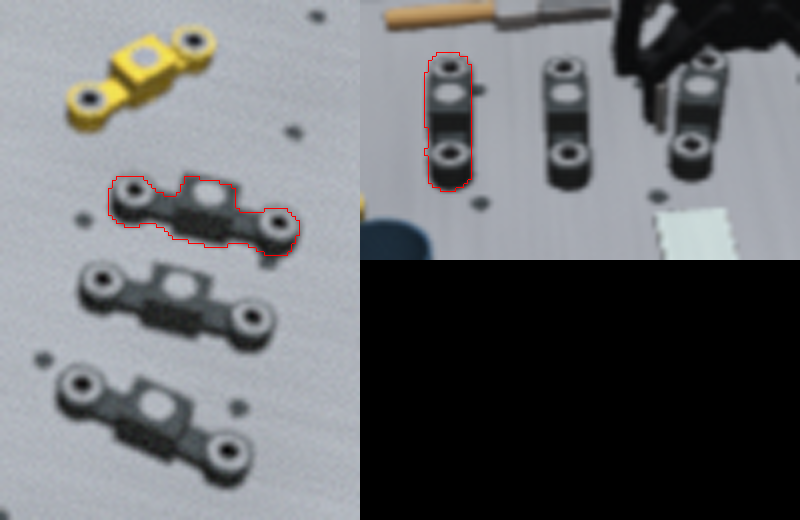

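The crop shows the three dark yokes clearly and the yellow one apart. I read the eye holes and hub discs off it, and now triangulate those and the beam and tray corners.

```bash
python3 - <<'E'
from h import *
np.set_printoptions(precision=4,suppress=True)
ims={c:eyes.get_image(c) for c in("scene","side")}
f=lambda p,o:np.array(p)/4+o-.375
S=[[(135,189),(280,222),(210,191)],[(102,281),(253,317),(180,285)],[(82,384),(228,451),(157,405)]]
D=[[(90,67),(90,153),(89,94)],[(204,67),(208,153),(206,94)],[(348,61),(331,145),(341,86)]]
for s,d in zip(S,D):
    # scene left eye = low y = side near (2nd)
    for z,a,b in((.024,s[0],d[1]),(.024,s[1],d[0]),(.04,s[2],d[2])):
        ua,ub=f(a,(360,160)),f(b,(260,135))
        print(onz(ims["scene"],ua,z)[:2],onz(ims["side"],ub,z)[:2],tri(ims["scene"],ua,ims["side"],ub))
    print()
crops=[]
for c in ims:
    for q,zs in(("beam_mid",.078),("stand",0),("tray_in",.045)):
        for r in spotter.trace(c,q)[:1]:
            m=r["mask"].astype(np.uint8)
            cs,_=cv2.findContours(m,0,1); k=max(cs,key=cv2.contourArea); h=cv2.convexHull(k)
            p=cv2.approxPolyDP(h,4,True)[:,0]
            print(c,q,r["confidence"],[ (tuple(u),onz(ims[c],u,zs)[:2].round(3)) for u in p])
    x0,y0,x1,y1=dict(scene=(235,195,345,265),side=(315,175,385,275))[c]
    crops.append(cv2.resize(ims[c]["color"][y0:y1,x0:x1],None,fx=4,fy=4,interpolation=2))
h=max(o.shape[0] for o in crops)
cv2.imwrite("pics/crop2.png",np.hstack([cv2.copyMakeBorder(o,0,h-o.shape[0],0,0,0) for o in crops]))
o=manip.get_obs(); print(o["tcp_rot"],o["ft_force"],o["torque"],o["opening"])
E
```

```text
[0.4167 0.2534] [0.4174 0.2538] (array([0.4173, 0.2533, 0.0245]), np.float64(0.0003751960010706248))
[0.417  0.3678] [0.4175 0.3679] (array([0.4174, 0.3677, 0.0243]), np.float64(0.0003333199376642308))
[0.4153 0.3104] [0.4175 0.3094] (array([0.4168, 0.31  , 0.0404]), np.float64(0.0019054347762118644))

[0.5127 0.2472] [0.5102 0.2483] (array([0.511 , 0.2476, 0.0235]), np.float64(0.0023140783650294422))
[0.5131 0.362 ] [0.5127 0.3622] (array([0.5128, 0.3621, 0.0239]), np.float64(0.0003775405112674088))
[0.5117 0.3046] [0.5115 0.3038] (array([0.5115, 0.3045, 0.0396]), np.float64(0.00023016081582174225))

[0.6083 0.2526] [0.6079 0.2525] (array([0.608 , 0.2526, 0.0238]), np.float64(0.00018844789348643575))
[0.6337 0.3635] [0.6338 0.3635] (array([0.6338, 0.3635, 0.024 ]), np.float64(2.434633451449089e-05))
[0.621  0.3082] [0.6212 0.308 ] (array([0.6211, 0.3081, 0.04  ]), np.float64(0.00022974839977682265))

scene stand 0.96 [((np.int32(259), np.int32(210)), array([ 0.533, -0.159])), ((np.int32(300), np.int32(210)), array([ 0.495, -0.033])), ((np.int32(335), np.int32(223)), array([0.514, 0.
[... 788 characters left out ...]
np.int32(186)), array([0.616, 0.206])), ((np.int32(366), np.int32(215)), array([0.659, 0.075])), ((np.int32(376), np.int32(264)), array([ 0.659, -0.107])), ((np.int32(331), np.int32(269)), array([ 0.541, -0.116])), ((np.int32(321), np.int32(209)), array([0.531, 0.108])), ((np.int32(334), np.int32(188)), array([0.577, 0.199]))]
side tray_in 0.84 [((np.int32(347), np.int32(309)), array([ 0.564, -0.267])), ((np.int32(351), np.int32(399)), array([ 0.549, -0.466])), ((np.int32(237), np.int32(399)), array([ 0.332, -0.453])), ((np.int32(252), np.int32(307)), array([ 0.35 , -0.249]))]
[[ 0.  1.  0.]
 [ 1. -0.  0.]
 [ 0.  0. -1.]] [ 0.6802  0.2744 -0.9449] [ 0.0204 -0.0006  0.004 ] 1.0003711922212848
```

View pics/crop2.png

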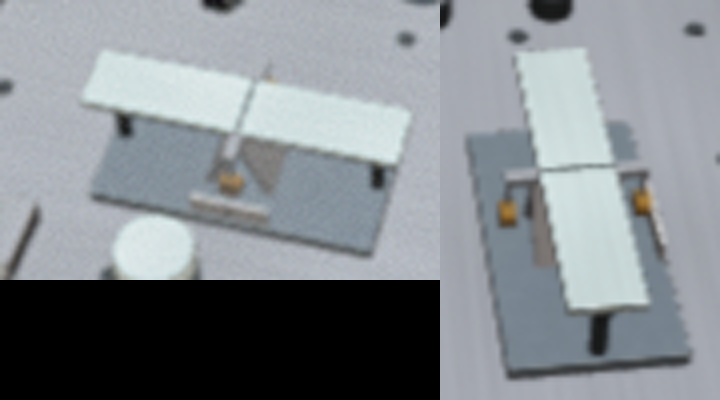

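The crop shows the beam corners and its middle line clearly, and the beam is level.

```bash
python3 - <<'E'
from h import *
np.set_printoptions(precision=4,suppress=True)
ims={c:eyes.get_image(c) for c in("scene","side")}
f=lambda p,o:np.array(p)/4+o-.375
S=[(101,51),(410,110),(388,164),(83,101),(253,80),(236,131)]
D=[(129,311),(76,54),(146,48),(210,303),None,None]
D=[(129,311),(76,54),(146,48),(210,303),(100,170),(175,165)]
for a,b in zip(S,D):
    a=f(a,(235,195));b=f(b,(315,175))
    print(onz(ims["scene"],a,.078)[:2],onz(ims["side"],b,.078)[:2],tri(ims["scene"],a,ims["side"],b))
E
```

```text
[ 0.5794 -0.1286] [ 0.5772 -0.1293] (array([ 0.5778, -0.1288,  0.0768]), np.float64(0.001268986013211189))
[0.5662 0.1097] [0.566  0.1096] (array([0.5661, 0.1097, 0.0779]), np.float64(0.00012483853805705982))
[0.6177 0.1078] [0.6164 0.1132] (array([0.6172, 0.1089, 0.0801]), np.float64(0.0036720405160523776))
[ 0.6276 -0.1236] [ 0.6273 -0.1259] (array([ 0.6272, -0.1244,  0.0767]), np.float64(0.0010394984512372295))
[ 0.5728 -0.0097] [ 0.5716 -0.0074] (array([ 0.5722, -0.0091,  0.0788]), np.float64(0.0021386819464404364))
[ 0.6212 -0.0064] [ 0.6216 -0.0056] (array([ 0.6215, -0.0062,  0.0785]), np.float64(6.449086997540061e-05))
```

arm_command --deltas '[[[0,50,0,0],[0,50,0,0],[-20,50,0,0],[-30,50,0,0],[-38,50,0,0],[0,50,-30,0],[0,5,-41,0],[0,0,-50,0]]]' --claw 58

```text
t: 2.7
ee_pos: [0.5267, 0.28, 0.1153]
tcp_rot: [[-0.003, 1.0, 0.005], [1.0, 0.003, 0.003], [0.003, 0.005, -1.0]]
ft_force: [1.2, 0.0, -0.8]
opening: 0.678
gripper_force: 0.0
```

arm_command --deltas '[[[0,0,0,0],[0,0,0,0]]]'

```text
t: 2.9
ee_pos: [0.5248, 0.2766, 0.1146]
tcp_rot: [[0.0, 1.0, -0.002], [1.0, -0.0, -0.001], [-0.001, -0.002, -1.0]]
ft_force: [0.4, 0.3, -0.8]
opening: 0.682
gripper_force: 0.0
```

arm_command --deltas '[[[-13,28,-20,0],[0,0,-30,0],[0,0,-25,0],[0,0,-20,0],[0,0,-10,0],[0,0,0,0],[0,0,0,0]]]'

```text
t: 3.6
ee_pos: [0.5141, 0.3056, 0.0116]
tcp_rot: [[0.001, 1.0, 0.002], [1.0, -0.001, 0.001], [0.001, 0.002, -1.0]]
ft_force: [0.4, 0.5, 0.3]
opening: 0.678
gripper_force: 0.0
```

```bash
python3 - <<'E'
from h import *
im=eyes.get_image("side"); cv2.imwrite("pics/g1.png",cv2.resize(im["color"][100:225,230:430],None,fx=4,fy=4,interpolation=2))
o=manip.get_obs();print(o["ee_pos"],o["ft_force"])
E
```

```text
[0.51406363 0.30568149 0.01161945] [ 0.96600387 -0.55549265  0.18764428]
```

View pics/g1.png

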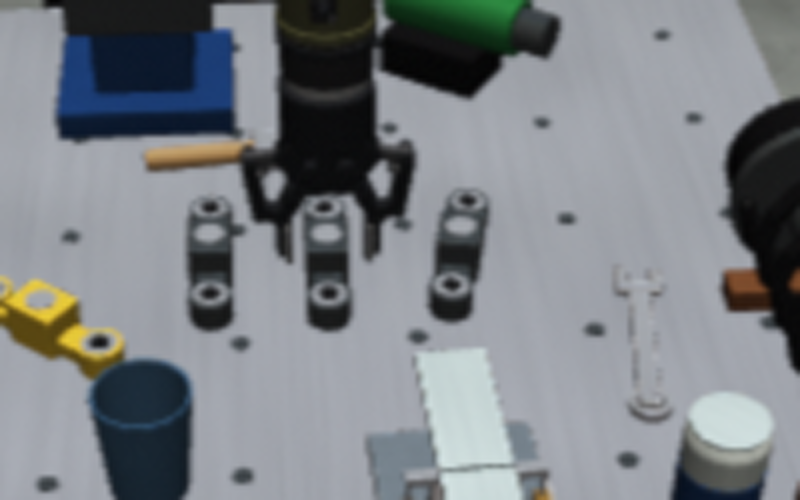

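The fingers straddle the middle yoke's hub symmetrically (tips at about (287,260) and (371,257), hub at 326). Gripping.

arm_command --deltas '[[[0,0,-2,0],[0,0,0,0],[0,0,0,0],[0,0,0,0],[0,0,0,0]]]' --claw 20

```text
t: 4.15
ee_pos: [0.5131, 0.3055, 0.0088]
tcp_rot: [[0.0, 1.0, 0.001], [1.0, -0.0, 0.001], [0.001, 0.001, -1.0]]
ft_force: [-0.8, -0.7, 5.6]
opening: 0.414
gripper_force: 61.8
```

arm_command --deltas '[[[0,0,10,0],[0,0,30,0],[0,0,40,0],[0,-10,40,0],[10,-40,0,0.0],[15,-45,0,0.02],[15,-45,0,0.027],[15,-45,0,0],[15,-45,0,0],[15,-45,0,0],[0,-20,0,0],[0,0,0,0]]]'

```text
t: 5.35
ee_pos: [0.5968, 0.0066, 0.1272]
tcp_rot: [[-0.042, 0.999, -0.002], [0.999, 0.042, -0.001], [-0.001, -0.002, -1.0]]
ft_force: [-0.7, 1.1, -6.1]
opening: 0.415
gripper_force: 61.2
```

arm_command --deltas '[[[0,-14,-10,0.004],[0,0,-13,0],[0,0,-8,0],[0,0,-3,0],[0,0,0,0]]]'

```text
t: 5.85
ee_pos: [0.5966, -0.0032, 0.0926]
tcp_rot: [[-0.052, 0.999, -0.002], [0.999, 0.052, 0.0], [0.0, -0.002, -1.0]]
ft_force: [0.5, -0.1, -5.6]
opening: 0.417
gripper_force: 61.2
```

```bash
python3 - <<'E'
from h import *
o=manip.get_obs();print(o["ee_pos"],o["ft_force"],o["torque"])
E
```

```text
[ 0.59661042 -0.0031996   0.09255128] [ 0.54568323 -0.05593335 -5.55197547] [ 0.10622146 -0.01444832 -0.01540962]
```

arm_command --deltas '[[[0,-4,-1,-0.004],[0,0,-1.5,0],[0,0,-1,0],[0,0,-1,0],[0,0,-0.5,0],[0,0,-0.5,0],[0,0,0,0]]]'

```text
t: 6.55
ee_pos: [0.5974, -0.008, 0.0881]
tcp_rot: [[-0.047, 0.999, -0.0], [0.999, 0.047, 0.0], [0.0, -0.0, -1.0]]
ft_force: [0.2, -0.6, -6.2]
opening: 0.409
gripper_force: 61.3
```

arm_command --deltas '[[[0,0.5,-0.5,0],[0,0,-0.5,0],[0,0,-0.5,0],[0,0,-0.5,0],[0,0,0,0]]]'

```text
t: 7.05
ee_pos: [0.5975, -0.0075, 0.0868]
tcp_rot: [[-0.047, 0.999, 0.0], [0.999, 0.047, 0.0], [0.0, 0.0, -1.0]]
ft_force: [-3.5, 0.7, 3.5]
opening: 0.409
gripper_force: 62.3
```

arm_command --deltas '[[[0,0,0,0],[0,0,0,0],[0,0,0,0],[0,0,0,0],[0,0,15,0],[0,0,40,0],[0,0,40,0],[0,0,0,0],[0,0,0,0],[0,0,0,0]]]' --claw 58

```text
t: 8.05
ee_pos: [0.5967, -0.0075, 0.18]
tcp_rot: [[-0.047, 0.999, -0.002], [0.999, 0.047, 0.0], [0.0, -0.002, -1.0]]
ft_force: [-0.2, -0.2, -0.7]
opening: 0.674
gripper_force: 0.0
```

```bash
cat >> h.py <<'E'
def beam(name):
    A=eyes.get_image("scene");B=eyes.get_image("side")
    a=cv2.resize(A["color"][185:270,235:345],None,fx=4,fy=4,interpolation=2)
    b=cv2.resize(B["color"][170:275,310:395],None,fx=4,fy=4,interpolation=2)
    a=cv2.copyMakeBorder(a,0,b.shape[0]-a.shape[0],0,0,0)
    cv2.imwrite(name,np.hstack([a,b])); o=manip.get_obs();print(o["t"],o["ee_pos"],o["ft_force"])
E
python3 -c "
from h import *
beam('pics/b1.png')"
```

```text
8.15 [ 0.59636971 -0.00752333  0.17944317] [0.31922816 0.06446979 0.37474525]
```

View pics/b1.png

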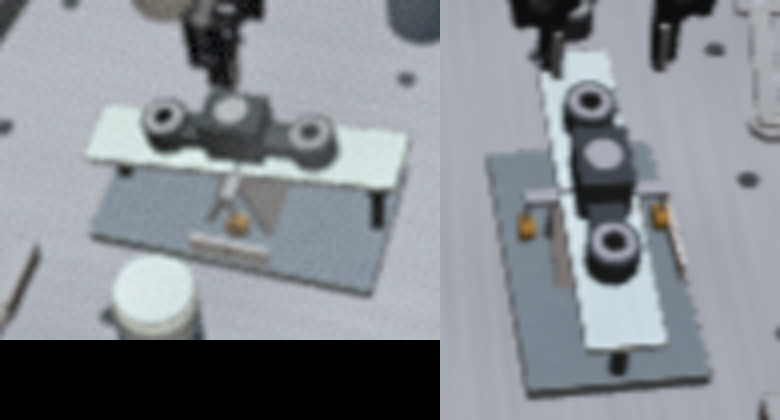

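The beam tilts strongly: its −y (left) end is down at about (105,105) and the right end is up. This yoke is flawed. It goes to the far slot of the tray.

arm_command --deltas '[[[1,0,-45,0],[0,0,-30,0],[0,0,-13,0],[0,0,-3,0],[0,0,0,0]]]'

```text
t: 8.65
ee_pos: [0.5985, -0.0075, 0.0901]
tcp_rot: [[-0.047, 0.999, -0.0], [0.999, 0.047, 0.0], [0.0, -0.0, -1.0]]
ft_force: [-0.1, 0.9, 0.5]
opening: 0.684
gripper_force: 0.0
```

arm_command --deltas '[[[0,0,0,0],[0,0,0,0],[0,0,0,0],[0,0,0,0],[0,0,5,0],[0,0,20,0],[0,0,20,0],[-10,-35,0,-0.04],[-15,-50,0,-0.04],[-15,-50,0,-0.037],[-15,-50,0,0],[-15,-50,0,0]]]' --claw 20

```text
t: 9.85
ee_pos: [0.5299, -0.2355, 0.135]
tcp_rot: [[0.069, 0.998, -0.0], [0.998, -0.069, 0.0], [0.0, -0.0, -1.0]]
ft_force: [0.8, -0.6, -5.6]
opening: 0.412
gripper_force: 60.8
```

arm_command --deltas '[[[-15,-50,0,0],[-10,-50,-10,0],[0,0,-30,0],[0,0,0,0]]]'

```text
t: 10.25
ee_pos: [0.5035, -0.3298, 0.0916]
tcp_rot: [[0.073, 0.997, -0.006], [0.997, -0.073, 0.004], [0.004, -0.006, -1.0]]
ft_force: [-1.2, 1.6, -6.8]
opening: 0.408
gripper_force: 61.6
```

arm_command --deltas '[[[-7,-36,0,0],[0,0,-30,0],[0,0,-25,0],[0,0,-8,0],[0,0,-4,0],[0,0,-4,0],[0,0,-3,0],[0,0,0,0]]]'

```text
t: 11.05
ee_pos: [0.501, -0.3643, 0.024]
tcp_rot: [[0.068, 0.998, 0.001], [0.998, -0.068, 0.001], [0.002, 0.001, -1.0]]
ft_force: [-1.4, 5.8, 5.4]
opening: 0.409
gripper_force: 63.0
```

arm_command --deltas '[[[-3,0,-2,0],[0,0,-2,0],[0,0,-2,0],[0,0,0,0]]]'

```text
t: 11.45
ee_pos: [0.5001, -0.3649, 0.019]
tcp_rot: [[0.067, 0.998, 0.005], [0.998, -0.067, 0.0], [0.001, 0.005, -1.0]]
ft_force: [0.2, 7.7, 5.5]
opening: 0.412
gripper_force: 63.4
```

arm_command --deltas '[[[0,0,0,0],[0,0,0,0],[0,0,0,0],[0,0,0,0],[0,0,20,0],[0,0,50,0],[0,10,50,0],[5,45,10,-0.04],[10,48,0,-0.04],[10,48,0,-0.04],[10,48,0,-0.042],[10,48,0,0]]]' --claw 54

```text
t: 12.65
ee_pos: [0.5421, -0.1177, 0.1447]
tcp_rot: [[0.231, 0.973, 0.0], [0.973, -0.231, -0.0], [-0.0, 0.0, -1.0]]
ft_force: [0.5, -0.9, -0.1]
opening: 0.633
gripper_force: 0.0
```

```bash
python3 - <<'E'
from h import *
o=manip.get_obs();print(o["ee_pos"])
im=eyes.get_image("side")
b=cv2.resize(im["color"][250:400,200:400],None,fx=4,fy=4,interpolation=2)
cv2.imwrite("pics/t1.png",b)
E
```

```text
[ 0.54208045 -0.117687    0.1447183 ]
```

View pics/t1.png

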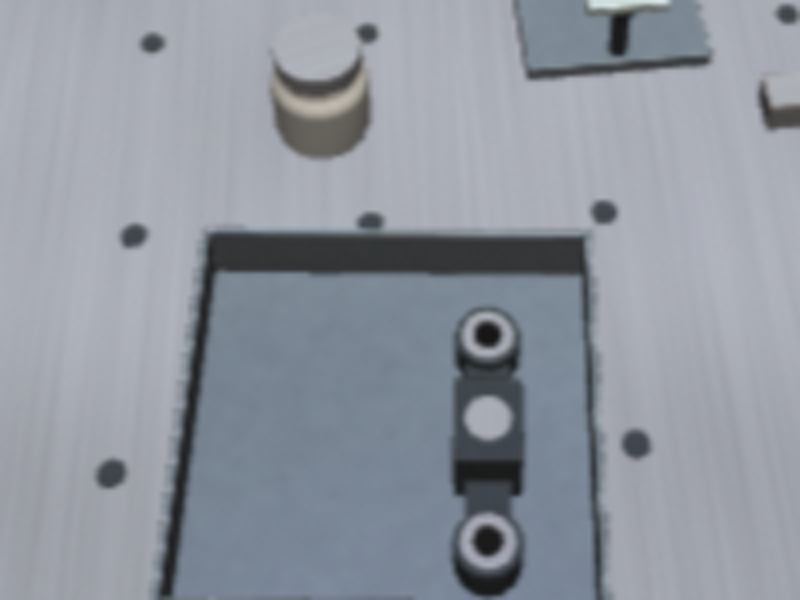

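arm_command --deltas '[[[10,50,0,0],[10,50,0,0],[10,50,0,0],[10,50,0,0],[10,50,0,0],[10,50,0,0],[10,50,0,0],[10,50,0,0],[0,0,0,0]]]'

```text
t: 13.6
ee_pos: [0.6211, 0.2788, 0.1438]
tcp_rot: [[0.224, 0.975, 0.001], [0.975, -0.224, 0.002], [0.002, 0.0, -1.0]]
ft_force: [0.7, -0.1, 0.5]
opening: 0.631
gripper_force: 0.0
```

Reject 1 lies flat in the tray, at about (488,440). Now gripping the rotated yoke.

arm_command --deltas '[[[0,29,-20,0],[0,0,-45,0],[0,0,-40,0],[0,0,-20,0],[0,0,-8,0],[0,0,0,0]]]'

```text
t: 14.2
ee_pos: [0.6198, 0.3008, 0.0104]
tcp_rot: [[0.231, 0.973, -0.002], [0.973, -0.231, -0.001], [-0.002, -0.002, -1.0]]
ft_force: [0.3, 0.0, -0.5]
opening: 0.634
gripper_force: 0.0
```

arm_command --deltas '[[[1,7,-1.5,0],[0,0,0,0],[0,0,0,0]]]'

```text
t: 14.5
ee_pos: [0.6226, 0.3097, 0.0116]
tcp_rot: [[0.23, 0.973, 0.002], [0.973, -0.23, 0.001], [0.002, 0.002, -1.0]]
ft_force: [-0.2, -0.9, 0.4]
opening: 0.635
gripper_force: 0.0
```

arm_command --deltas '[[[0,0,0,0],[0,0,0,0],[0,0,0,0],[0,0,0,0],[0,0,0,0]]]' --claw 20

```text
t: 15.0
ee_pos: [0.6219, 0.3094, 0.0111]
tcp_rot: [[0.23, 0.973, 0.001], [0.973, -0.23, 0.001], [0.001, 0.001, -1.0]]
ft_force: [-0.8, -0.3, 6.5]
opening: 0.411
gripper_force: 62.2
```

arm_command --deltas '[[[0,0,10,0],[0,0,30,0],[0,0,40,0],[0,-10,40,0],[-3,-45,0,0.08],[-4,-45,0,0.1],[-4,-45,0,0.098],[-4,-45,0,0],[-4,-45,0,0],[-4,-45,0,0],[0,-35,0,0],[0,0,0,0]]]'

```text
t: 16.2
ee_pos: [0.5972, -0.0109, 0.1296]
tcp_rot: [[-0.04, 0.999, -0.002], [0.999, 0.04, -0.003], [-0.003, -0.002, -1.0]]
ft_force: [0.1, 0.7, -5.4]
opening: 0.414
gripper_force: 61.1
```

```bash
python3 - <<'E'
from h import *
o=manip.get_obs();print(o["ee_pos"],o["ft_force"],o["torque"])
E
```

```text
[ 0.59717724 -0.01088212  0.12955685] [ 0.06237541  0.68403846 -5.36796647] [ 0.03059568 -0.01054489 -0.08562454]
```

arm_command --deltas '[[[0,4,-15,0.005],[0,0,-12,0],[0,0,-6,0],[0,0,-2,0],[0,0,0,0],[0,0,0,0]]]'

```text
t: 16.8
ee_pos: [0.5988, -0.0018, 0.0953]
tcp_rot: [[-0.051, 0.999, 0.0], [0.999, 0.051, -0.0], [-0.0, 0.0, -1.0]]
ft_force: [-0.4, 0.4, -4.8]
opening: 0.412
gripper_force: 61.1
```

arm_command --deltas '[[[-1.5,-5,-1.5,-0.004],[0,0,-1.5,0],[0,0,-1,0],[0,0,-0.7,0],[0,0,-0.5,0],[0,0,0,0],[0,0,0,0]]]'

```text
t: 17.5
ee_pos: [0.5969, -0.007, 0.0898]
tcp_rot: [[-0.047, 0.999, 0.0], [0.999, 0.047, 0.0], [0.0, 0.0, -1.0]]
ft_force: [0.7, -1.3, -5.8]
opening: 0.408
gripper_force: 61.1
```

arm_command --deltas '[[[0,0,-0.5,0],[0,0,-0.3,0],[0,0,-0.3,0],[0,0,0,0]]]'

```text
t: 17.9
ee_pos: [0.597, -0.007, 0.0891]
tcp_rot: [[-0.047, 0.999, 0.0], [0.999, 0.047, 0.0], [0.0, 0.0, -1.0]]
ft_force: [-2.0, -0.2, -0.2]
opening: 0.409
gripper_force: 61.8
```

Full contact, with the weight taken by the beam. Releasing.

arm_command --deltas '[[[0,0,0,0],[0,0,0,0],[0,0,0,0],[0,0,0,0],[0,0,15,0],[0,0,40,0],[0,0,40,0],[0,0,0,0],[0,0,0,0],[0,0,0,0],[0,0,0,0],[0,0,0,0]]]' --claw 58

```text
t: 19.1
ee_pos: [0.5961, -0.007, 0.1823]
tcp_rot: [[-0.047, 0.999, -0.002], [0.999, 0.047, 0.0], [0.0, -0.002, -1.0]]
ft_force: [0.1, -0.9, -0.1]
opening: 0.678
gripper_force: 0.0
```

```bash
python3 -c "
from h import *
beam('pics/b2.png')"
```

```text
19.2 [ 0.59644625 -0.00707227  0.18279857] [ 0.25585169  0.08897184 -0.21221144]
```

View pics/b2.png

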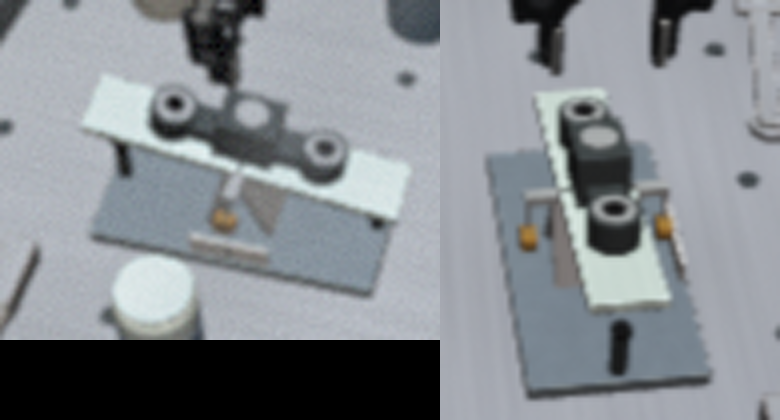

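```bash
cat > e.py <<'E'
from h import *
np.set_printoptions(precision=4,suppress=True)
f=lambda p,o:np.array(p)/4+o-.375
def yk(A,B,sl,sr,df,dn):
    P=[tri(A,f(a,(235,185)),B,f(b,(310,170))) for a,b in((sl,dn),(sr,df))]
    p,q=P[0][0],P[1][0]; u=(q-p)/np.linalg.norm(q-p); th=np.arcsin(u[2])
    m=(p+q)/2; n=np.array([-u[0]*np.tan(th),-np.sin(th),np.cos(th)])
    k=np.array([.597,-.0082,.070]); 
    print(p,q,P[0][1],P[1][1],"len",np.linalg.norm(q-p),"tilt",th,"s along",(m-k)@u,"h",(m-k)[2])
E
python3 - <<'E'
from e import *
A,B=eyes.get_image("scene"),eyes.get_image("side")
yk(A,B,(165,117),(311,133),(152,101),(172,243))
yk(A,B,(174,102),(325,150),(143,110),(173,208))
E
```

```text
[ 0.598  -0.069   0.0906] [0.5965 0.0434 0.1105] 0.00016859044201895495 0.001018014687123093 len 0.11416143040763013 tilt 0.17515312869908958 s along 0.0007993910311406159 h 0.030551842731875695
[ 0.5986 -0.0598  0.1124] [0.5935 0.0537 0.0921] 0.0004691506168869298 0.0016789703698481297 len 0.11537464978949204 tilt -0.1774296979216581 s along -0.0005777723624485245 h 0.032252856997708634
```

Both tested yokes sat within 1 mm of the line, and each tilted to a stop in opposite directions. Both are flawed, so the third is the sound one. Reject 2 goes to the near slot.

arm_command --deltas '[[[1,0,-45,0],[0,0,-30,0],[0,0,-13,0],[0,0,-3,0],[0,0,0,0]]]'

```text
t: 19.8
ee_pos: [0.5984, -0.0071, 0.0932]
tcp_rot: [[-0.047, 0.999, 0.0], [0.999, 0.047, -0.0], [-0.0, 0.0, -1.0]]
ft_force: [-0.3, -0.6, 0.1]
opening: 0.678
gripper_force: 0.0
```

arm_command --deltas '[[[0,0,0,0],[0,0,0,0],[0,0,0,0],[0,0,0,0],[0,0,5,0],[0,0,25,0],[0,0,25,0],[-20,-35,0,-0.04],[-27,-45,0,-0.04],[-27,-45,0,-0.037],[-27,-45,0,0],[-27,-45,0,0]]]' --claw 20

```text
t: 21.0
ee_pos: [0.4736, -0.2148, 0.1478]
tcp_rot: [[0.069, 0.998, -0.0], [0.998, -0.069, -0.0], [-0.0, -0.0, -1.0]]
ft_force: [0.3, -1.7, -6.7]
opening: 0.41
gripper_force: 61.4
```

arm_command --deltas '[[[-27,-45,0,0],[-27,-45,0,0],[-10,-35,0,0],[0,0,-40,0],[0,0,0,0]]]'

```text
t: 21.5
ee_pos: [0.41, -0.3331, 0.1039]
tcp_rot: [[0.073, 0.997, -0.006], [0.997, -0.073, 0.005], [0.004, -0.006, -1.0]]
ft_force: [-1.4, 2.2, -6.7]
opening: 0.412
gripper_force: 62.8
```

arm_command --deltas '[[[-7,-28,0,0],[0,0,-30,0],[0,0,-25,0],[0,0,-12,0],[0,0,-4,0],[0,0,-4,0],[0,0,-3,0],[0,0,0,0]]]'

```text
t: 22.3
ee_pos: [0.4074, -0.3632, 0.0311]
tcp_rot: [[0.07, 0.998, 0.001], [0.998, -0.07, -0.002], [-0.002, 0.002, -1.0]]
ft_force: [-1.9, -0.7, 1.4]
opening: 0.409
gripper_force: 64.0
```

arm_command --deltas '[[[0,0,-2,0],[0,0,-2,0],[0,0,-2,0],[0,0,-2,0],[0,0,-2,0],[0,0,-1,0],[0,0,0,0]]]'

```text
t: 23.0
ee_pos: [0.4085, -0.3665, 0.0215]
tcp_rot: [[0.071, 0.997, 0.003], [0.997, -0.071, -0.008], [-0.008, 0.004, -1.0]]
ft_force: [-3.5, -7.4, 7.8]
opening: 0.405
gripper_force: 65.0
```

arm_command --deltas '[[[0,0,0,0],[0,0,0,0],[0,0,0,0],[0,0,0,0],[0,0,20,0],[0,0,50,0],[0,0,50,0],[10,40,15,0.035],[15,48,0,0.035],[15,48,0,0],[15,48,0,0],[5,48,0,0]]]' --claw 58

```text
t: 24.2
ee_pos: [0.4674, -0.1292, 0.1539]
tcp_rot: [[-0.0, 1.0, 0.001], [1.0, 0.0, 0.0], [0.0, 0.001, -1.0]]
ft_force: [0.8, 0.3, 0.6]
opening: 0.682
gripper_force: 0.0
```

arm_command --deltas '[[[0,48,0,0],[0,48,0,0],[0,48,0,0],[-5,48,0,0],[-10,48,0,0],[-10,48,0,0],[-10,48,0,0],[-10,48,0,0],[-5,30,0,0],[0,0,0,0]]]'

```text
t: 25.2
ee_pos: [0.4154, 0.2865, 0.1536]
tcp_rot: [[-0.005, 1.0, -0.0], [1.0, 0.005, 0.001], [0.001, -0.0, -1.0]]
ft_force: [0.2, -1.3, -0.8]
opening: 0.677
gripper_force: 0.0
```

arm_command --deltas '[[[2,24,-20,0],[0,0,-45,0],[0,0,-40,0],[0,0,-20,0],[0,0,-10,0],[0,0,0,0],[0,0,0,0]]]'

```text
t: 25.9
ee_pos: [0.4191, 0.307, 0.0196]
tcp_rot: [[0.001, 1.0, 0.001], [1.0, -0.001, 0.001], [0.001, 0.001, -1.0]]
ft_force: [0.1, -0.4, 0.4]
opening: 0.684
gripper_force: 0.0
```

arm_command --deltas '[[[-2,3.5,-5,0],[0,0,-5,0],[0,0,0,0],[0,0,0,0]]]'

```text
t: 26.3
ee_pos: [0.4162, 0.3104, 0.0088]
tcp_rot: [[-0.0, 1.0, 0.0], [1.0, 0.0, -0.0], [-0.0, 0.0, -1.0]]
ft_force: [-0.2, 0.0, -0.6]
opening: 0.678
gripper_force: 0.0
```

arm_command --deltas '[[[0,0,0,0],[0,0,0,0],[0,0,0,0],[0,0,0,0],[0,0,0,0]]]' --claw 20

```text
t: 26.8
ee_pos: [0.4171, 0.3106, 0.0092]
tcp_rot: [[0.0, 1.0, 0.001], [1.0, -0.0, 0.0], [0.0, 0.001, -1.0]]
ft_force: [2.3, -1.2, 5.5]
opening: 0.414
gripper_force: 61.2
```

arm_command --deltas '[[[0,0,10,0],[0,0,30,0],[0,0,40,0],[0,-10,40,0],[20,-40,0,0.0],[28,-43,0,0.02],[28,-43,0,0.027],[28,-43,0,0],[28,-43,0,0],[28,-43,0,0],[15,-35,0,0],[0,0,0,0]]]'

```text
t: 28.0
ee_pos: [0.5886, 0.0114, 0.128]
tcp_rot: [[-0.041, 0.999, -0.001], [0.999, 0.041, -0.002], [-0.002, -0.001, -1.0]]
ft_force: [-0.0, 0.7, -4.7]
opening: 0.417
gripper_force: 61.2
```

arm_command --deltas '[[[8,-19,-10,0.006],[0,0,-15,0],[0,0,-6,0],[0,0,-3,0],[0,0,0,0],[0,0,0,0]]]'

```text
t: 28.6
ee_pos: [0.5958, -0.0025, 0.0952]
tcp_rot: [[-0.054, 0.999, 0.0], [0.999, 0.054, 0.0], [0.0, 0.0, -1.0]]
ft_force: [0.9, -0.6, -4.5]
opening: 0.407
gripper_force: 61.2
```

arm_command --deltas '[[[1,-5.5,-1.5,-0.007],[0,0,-1.5,0],[0,0,-1,0],[0,0,-1,0],[0,0,-1,0],[0,0,0,0],[0,0,0,0]]]'

```text
t: 29.3
ee_pos: [0.5967, -0.0086, 0.0886]
tcp_rot: [[-0.046, 0.999, -0.0], [0.999, 0.046, 0.0], [0.0, -0.0, -1.0]]
ft_force: [-0.1, -0.4, -4.3]
opening: 0.415
gripper_force: 61.2
```

arm_command --deltas '[[[0,0.5,-0.5,0],[0,0,-0.4,0],[0,0,-0.3,0],[0,0,-0.2,0],[0,0,0,0]]]'

```text
t: 29.8
ee_pos: [0.5967, -0.0081, 0.0873]
tcp_rot: [[-0.046, 0.999, 0.0], [0.999, 0.046, 0.0], [0.0, 0.0, -1.0]]
ft_force: [0.0, 0.6, -4.0]
opening: 0.411
gripper_force: 61.4
```

arm_command --deltas '[[[0,0,-0.4,0],[0,0,-0.3,0],[0,0,-0.2,0],[0,0,0,0]]]'

```text
t: 30.2
ee_pos: [0.5968, -0.0081, 0.0873]
tcp_rot: [[-0.046, 0.999, 0.001], [0.999, 0.046, 0.0], [0.0, 0.001, -1.0]]
ft_force: [-4.8, 0.3, 4.7]
opening: 0.409
gripper_force: 62.5
```

arm_command --deltas '[[[0,0,0.4,0],[0,0,0,0],[0,0,0,0]]]'

```text
t: 30.5
ee_pos: [0.5967, -0.0081, 0.0873]
tcp_rot: [[-0.046, 0.999, 0.0], [0.999, 0.046, -0.0], [-0.0, 0.0, -1.0]]
ft_force: [-3.8, -0.2, 5.7]
opening: 0.413
gripper_force: 62.4
```

arm_command --deltas '[[[0,0,0,0],[0,0,0,0],[0,0,0,0],[0,0,0,0],[0,0,15,0],[0,0,40,0],[0,0,40,0],[0,0,0,0],[0,0,0,0],[0,0,0,0],[0,0,0,0],[0,0,0,0]]]' --claw 58

```text
t: 31.7
ee_pos: [0.5959, -0.0081, 0.1804]
tcp_rot: [[-0.046, 0.999, -0.002], [0.999, 0.046, 0.0], [0.0, -0.002, -1.0]]
ft_force: [0.0, 0.5, 0.1]
opening: 0.681
gripper_force: 0.0
```

arm_command --deltas '[[[0,0,0,0],[0,0,0,0],[0,0,0,0],[0,0,0,0],[0,0,0,0],[0,0,0,0],[0,0,0,0],[0,0,0,0]]]'

```text
t: 32.5
ee_pos: [0.5968, -0.0081, 0.1818]
tcp_rot: [[-0.046, 0.999, 0.0], [0.999, 0.046, 0.0], [0.0, 0.0, -1.0]]
ft_force: [-0.4, 0.4, -0.7]
opening: 0.676
gripper_force: 0.0
```

```bash
python3 -c "
from h import *
beam('pics/b3.png')"
```

```text
32.6 [ 0.59673068 -0.00814511  0.18180168] [-0.55450467  0.06173528 -0.23738325]
```

View pics/b3.png

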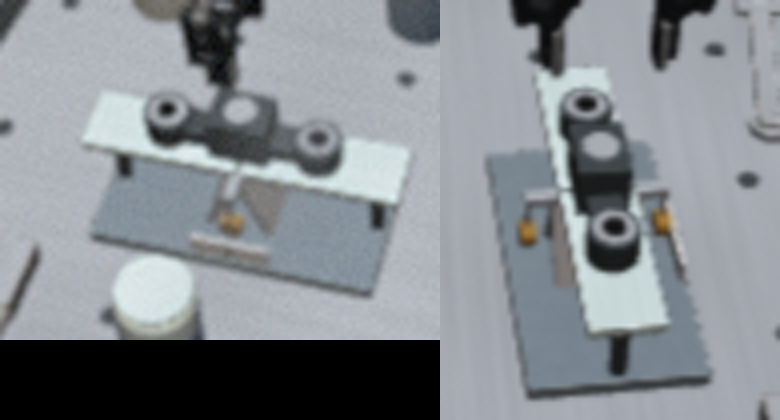

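The beam looks level: its corners match the empty-beam picture. I'll quantify this with sub-pixel edges and the eye positions.

```bash
python3 - <<'E'
from e import *
A,B=eyes.get_image("scene"),eyes.get_image("side")
yk(A,B,(168,109),(318,139),(146,104),(173,228))
from scipy.ndimage import gaussian_filter
def prof(I,x0,x1,y0,y1):
    g=I.astype(float)[...,:2].mean(2)
    out=[]
    for x in range(x0,x1):
        d=np.diff(gaussian_filter(g[y0:y1,x],.7)); i=[np.argmax(d),np.argmin(d)]
        r=[]
        for k in i:
            k=min(max(k,1),len(d)-2); a,b,c=d[k-1:k+2]; r.append(y0+k+.5*(a-c)/(a-2*b+c))
        out.append(r)
    return np.median(out,0)
I0={c:cv2.imread(f"pics/{c}0.png") for c in("scene","side")}
for n,c,I,r in(("scene L","scene",A,(258,266,200,232)),("scene R","scene",A,(328,335,210,242)),("side far","side",B,(336,346,178,205)),("side near","side",B,(350,364,232,258))):
    print(n,prof(I0[c],*r),prof(I["color"],*r))
# expected sensitivity: px per rad at ends
for c,I in(("scene",A),("side",B)):
    R=np.array(I["rvec"],float)
    for y in(-.12,.12):
        p=[cv2.projectPoints(np.array([[.597,-.008+y,.078+y*t]]),R,np.array(I["tvec"],float),np.array([[I["fx"],0,I["cx"]],[0,I["fy"],I["cy"]],[0,0,1.]]),None)[0].ravel() for t in(0,.1)]
        print(c,y,p[1]-p[0])
t=spotter.pinpoint("side","yoke_a_mid")
for r in t: print(r["confidence"],px(r["xy"]),onz(B,px(r["xy"]),.098))
T=cv2.resize(B["color"][130:400,200:480],None,fx=2,fy=2,interpolation=2); cv2.imwrite("pics/fin.png",T)
E
```

```text
[ 0.5982 -0.0659  0.1011] [0.594  0.0483 0.1029] 0.00034171179826456976 0.00045205545920818036 len 0.11420901641679446 tilt 0.015767982509501118 s along -5.655191132800228e-05 h 0.03204437802131557
scene L [222.1999 220.4345] [222.6216 220.6071]
scene R [220.634  234.8161] [219.8832 234.5757]
side far [179.3117 193.8929] [187.3681 196.0117]
side near [252.9143 250.9526] [236.9294 251.2944]
scene -0.12 [0.445  2.4882]
scene 0.12 [ 0.074  -2.4796]
side -0.12 [-0.2884  3.2082]
side 0.12 [ 0.1822 -3.2074]
0.75 [347.584 211.8  ] [ 0.5915 -0.009   0.098 ]
```

View pics/fin.png

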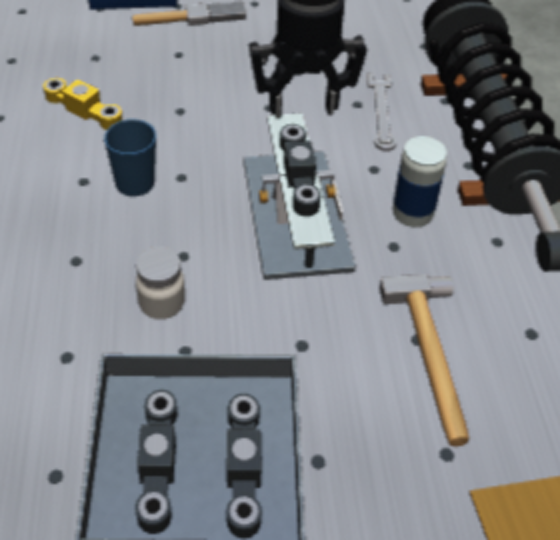

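The last picture shows both rejects flat in the tray and the sound yoke on the beam. The tilt is about 0.01 rad, so less than 1 mm off the line, and nothing else has moved. Handing in.

```bash
python3 -c "
from rig import manip
print(manip.finish_job())"
```

```text
the job is handed in; nothing more can be done
None
```

The balanced yoke lies along the beam with its hub within about 1 mm of the middle line and the beam at about 0.01 rad tilt; the two rejects lie flat in the scrap tray, the other bench items look unmoved in the last picture, and the job was handed in at about 33 s.

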